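Feel for the flush lid catch of the label printer

ROBOT

A 7-joint arm with a two-finger parallel gripper is mounted at the origin on the work surface. World frame = base frame: x ahead of the robot, y to its left, z up, the work surface at z = 0. Lengths are in m, angles in rad, forces in N, time in s.
With the tool pointing down it reaches from about 0.4 to 0.85 m from the base axis. Payload 10.4 kg.
Tool frame: the origin (TCP) lies at the very end of the fingers, on their centre line; the grasp point (between the pads) lies 19 mm behind it; z points along the fingers, y is the direction in which the jaws open and shut (so a half turn about z gives the same grasp; the last joint's range is limited). The gripper opens to 87 mm and grips with 3 to 60 N. Pads are 19 mm wide; open, the fingers measure 117 mm over their backs; the gripper's body (75 mm by 190 mm) begins 51 mm behind the grasp point.
Start: joints at [1.297, 0.332, -0.065, 1.46, 0.022, 1.35, -0.088], TCP at [0.155, -0.605, 0.223] pointing down, gripper open.
Joint ranges: [-2.6, 2.6], [-0.5, 2.12], [-1.47, 1.34], [0.16, 2.42], [-1.27, 4.41], [0.06, 2.06], [-2.6, 2.6]. Speed limits (rad/s): [2.22, 2.22, 2.79, 2.79, 3.14, 3.14, 3.14].

INTERFACE

Orientations are given as a unit quaternion [x, y, z, w].
In Python, from bench import read_state, camera, close_job gives the robot as it stands.
- The arm moves only by the shell command python3 -m inch 'ROWS' [OPENING] [FORCE]. ROWS is JSON, a list of rows, each a list of 6 numbers: the shift along the tool's x, y, z as a fraction of full scale, then the turn, a rotation vector about the tool's x, y, z as a fraction of full scale. In form: [[tx, ty, tz, ax, ay, az], ...]. A call has 1 to 5 rows; each row shifts and turns the commanded pose from where the row before left it, along the tool's axes as they then stand; what a row does not reach is not made up. Full scale, the value 1, is 0.04 m for a shift and 120 degrees for a turn. A row lasts 1/8 s, in which the tool goes at most 62.5 mm and 10.7 degrees, less where a joint would pass 70% of its speed; a pose out of reach is approached as far as the arm can. A call with a number of a shift or a turn outside -1 to 1 is refused whole. A call with a gripper value outside its range is refused whole. OPENING is the opening, from -1 (shut) to 1 (fully open), so that 0 is half open, set as the call begins (- or left out, the last holds). The fingers move at their own pace and stop on an object; FORCE is the grip in N (left out, the last holds). Time passes only in rows, so rows that do not move let the fingers close. It gives the time, the measured TCP pose, the force and the opening at its end, in the units of the state.
- read_state(): the state, without advancing time (a new reading comes with each control period).
- camera(name): name is "scene" or "top"; returns a dict with "img" (420x560x3 uint8, red, green, blue), "depth" (420x560 float32, m along the optical axis (not along the pixel's ray), 0 where there is no reading), "fx", "fy", "cx", "cy" (pixels), "k1" (the pictures are not rectified: a ray, as slopes to the right and down, at radius r is drawn at 1 + k1 r^2 times it, then the intrinsics apply), "position" and "orientation" of the camera in the world. Camera axes: x right, y down, z forward; pixel columns grow to the right and rows downward; lengths in m; the calibration is good to about 2 mm. A picture is of the moment at which its call begins.
- close_job(): hands the job in, once; it reports no verdict.
The state is a dict: "time": time; "joint_positions": joint angles; "joint_vel": joint speeds; "joint_torque": joint torques, N m; "ee_pos": TCP position; "eef_rot": TCP orientation; "ft_force": force on the tool from outside, world axes, zero at the start; "torque": the same for the moment, N m; "width": finger opening in m.
Only numpy, scipy, OpenCV 4.12 (cv2) and the standard library are available. Lean on these libraries where they do the work, as an engineer would, in place of code of your own. Each camera call takes 0.05 s, during which the arm holds its last target.

TASK

Open the price-label printer by its concealed catch. Feel across the printer's top panel with a fingertip: first touch the completely plain plate, then the frame around the square recess (not the plate with the round one), then press the push plate inside the square recess until the lid springs ajar by itself, and move clear. Do not prise or push the lid and do not lean hard on the plastic; leave the glass, china and rolls standing about where they are.

Things in the scene. Friction and masses are not known exactly. Their poses are not given: they have to be found in the camera images.
- printer: desktop label printer, 260 mm deep (x), 250 mm wide (y), 140 mm high, fixed to the table; origin at the centre of its underside, x to its rear, z up. Its top is flat, 140 mm above the table: a front panel of three equal plates side by side along y at x = -90 mm, y = -74, 0 and +74 mm (in an order that varies), behind them the lid (x = -43 to +76 mm), then a rear deck. All are of the same grey plastic
- plain: the plain plate, without any recess: a fixed plate in the printer's top panel, 78 (along its x) x 72 (along its y) x 22 mm, its upper face level with the other two plates 140 mm above the table. Origin at the centre of its underside, axes parallel to the printer's
- plain_top (a point): centre of the upper face of the plain plate
- blind: the plate with a round blind recess, 45 mm across and 3 mm deep, which is rigid and does nothing: a fixed plate in the printer's top panel, 78 (along its x) x 72 (along its y) x 22 mm, its upper face level with the other two plates 140 mm above the table. Origin at the centre of its underside, axes parallel to the printer's
- frame: the frame around the square recess: a fixed plate in the printer's top panel, 78 (along its x) x 72 (along its y) x 22 mm, its upper face level with the other two plates 140 mm above the table. A square opening of 46 x 46 mm in its middle leaves a rigid rim 16 mm wide at front and rear and 13 mm at either side. Origin at the centre of its underside, axes parallel to the printer's
- frame_top (a point): centre of the square opening, level with the frame's upper face
- push_top (a point): centre of the top of the push plate, the flush recessed button: 43.5 x 43.5 mm, in the square opening of the frame, at rest 2.5 mm below the frame's face; it moves straight down
- push (a joint): how far the push plate is pressed, m: 0 at rest, 0.007 fully down; the spring takes 1.5 N to start and 5 N at the bottom, and returns it when let go. The lid's catch lets go at about 0.004 to 0.005
- lid (a joint): opening angle of the lid, rad: 0 shut and caught, 0.35 fully ajar. Hinged at its rear edge (printer x = 76 mm); once released a weak damped spring raises it in under 2 s and holds it there; its front edge then stands about 40 mm above the panel
- lid_edge (a point): middle of the lid's front edge, on its upper face
- mug: white china mug, 80 mm across, 95 mm high, loose, beside the printer; origin at its underside
- tumbler: glass tumbler, 72 mm across, 105 mm high, loose, beside the printer; origin at its underside
- jar: glass jar with a steel cap, 68 mm across, 95 mm high, loose, beside the printer; origin at its underside
- bowl: blue china bowl, 120 mm across, 55 mm high, loose, beside the printer; origin at its underside
- roll: spare label roll standing on end, 76 mm across, 55 mm high, loose, in front of the printer; origin at its underside
- stickers: cardboard box of stickers, 60 x 90 x 30 mm, loose, in front of the printer; origin at its underside
- spool: small cardboard spool, 42 mm across, 35 mm high, standing loose on the printer's rear deck; origin at its underside

How it is judged:
On the way, in this order (a step that is already met when the one before it is completed fails the run):
1. the fingers touch the plain plate, and not the frame at the same time, with the lid shut and the push plate at rest (contact force between the fingers and plain above 0.3 N and contact force between the fingers and frame below 0.1 N and value of joint lid below 0.05 rad and value of joint push below 0.001 m), for 0.05 s.
2. the fingers touch the frame around the square recess, with the lid shut and the push plate at rest (contact force between the fingers and frame above 0.3 N and value of joint lid below 0.05 rad and value of joint push below 0.001 m), for 0.03 s.
3. the fingers press the push plate in by more than 2 mm (value of joint push above 0.002 m and value of joint lid below 0.05 rad).
At the end, for the whole second after the job is handed in: the lid stands ajar by more than 0.28 rad and is at rest, the push plate has sprung back (less than 1 mm in), and every loose thing is within 25 mm of where it stood (value of joint lid above 0.28 rad and velocity of joint lid below 0.05 rad/s and value of joint push below 0.001 m and distance of each of mug, tumbler, jar, bowl, roll, stickers, spool from where it was at the start of the episode below 0.025 m); the robot touches nothing.
It fails at once if the lid is prised, held or struck (over 5 N between arm and lid, or over 5 N from the fingers) (contact force between any of the fingers, the arm and lid above 5 N).
It fails at once if a plate is leaned on with more than 40 N (contact force between the fingers and plain above 40 N or contact force between the fingers and blind above 40 N or contact force between the fingers and frame above 40 N).
It fails at once if a loose thing is lifted or pushed more than 25 mm (distance of any of mug, tumbler, jar, bowl, roll, stickers, spool from where it was at the start of the episode above 0.025 m).
It also fails if it takes over 38 s, if anything falls off the work surface, if the arm or the gripper's body presses on something with over 40 N, if the wrist force passes 120 N, or if a joint passes its speed limit or range.

## Working session

There is one attempt and no reset: what is moved stays moved. The work goes in short steps, Python scripts to look and compute and a shell command to move; the robot and the scene stay as the last step left them, time stands still between calls to the robot, and variables do not carry over. Pictures are saved under pics/ and viewed, and the job is handed in when it is done.

```bash
ls; mkdir -p pics
python3 - <<'E'
from bench import read_state, camera
import cv2,pickle
s=read_state();print(s)
for n in("scene","top"):
    c=camera(n);pickle.dump(c,open(n+'.pkl','wb'));cv2.imwrite(f'pics/{n}0.png',c['img'][:,:,::-1])
    print(n,{k:v for k,v in c.items() if k not in('img','depth')})
E
```

```text
pics
{'time': 0.0, 'joint_positions': array([ 1.2973687 ,  0.33282662, -0.06468303,  1.46096428,  0.02161082,
        1.34989096, -0.08851047]), 'joint_vel': array([ 0.00138275,  0.00076979, -0.00069773,  0.00090364,  0.00125992,
        0.00034655,  0.00097044]), 'joint_torque': array([-6.59623911e-04, -6.23258972e+01,  2.50472955e-02, -3.89903104e+01,
       -6.12709089e-02,  3.97043838e-02,  1.28884353e-04]), 'ee_pos': array([ 0.15501126, -0.60506594,  0.22177119]), 'eef_rot': array([ 9.92145916e-01,  1.25083958e-01, -1.27898631e-04, -6.84911943e-04]), 'ft_force': array([0.12107375, 0.11077095, 0.15640003]), 'torque': array([ 0.02182528, -0.02095899,  0.05476868]), 'width': 0.08721150998176871}
scene {'fx': 509.05649032122295, 'fy': 509.05649032122295, 'cx': 275.70397378818444, 'cy': 210.16787206972214, 'k1': -0.1779287480735194, 'position': array([ 1.13956284, -0.24123257,  1.08461484]), 'orientation': array([ 0.81565707,  0.50815096, -0.14399564, -0.23611733])}
top {'fx': 393.28518323044096, 'fy': 393.28518323044096, 'cx': 277.52817743941694, 'cy': 216.61475798064347, 'k1': -0.057178026092405125, 'position': array([0.42260345, 0.04589922, 0.97973858]), 'orientation': array([ 0.71453859, -0.69293406,  0.07655521, -0.05844909])}
```

View pics/top0.png

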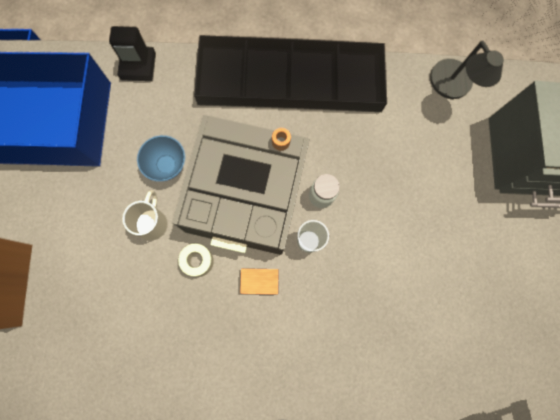

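View pics/scene0.png

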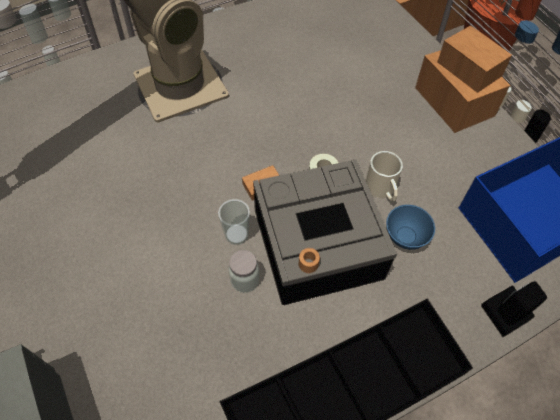

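The top view shows the square recess at about (199,211), the plain plate in the middle at about (232,219), and the round recess at about (265,226). The scene view shows the same order. Next I'll enlarge the view to get accurate corners.

```bash
cat > h.py <<'E'
import numpy as np,cv2
from scipy.spatial.transform import Rotation as R
def rays(c,uv):
    uv=np.atleast_2d(np.array(uv,float)); d=np.c_[(uv[:,0]-c['cx'])/c['fx'],(uv[:,1]-c['cy'])/c['fy']]
    x=d.copy()
    for _ in range(30): x=d/(1+c['k1']*(x**2).sum(1,keepdims=True))
    return R.from_quat(c['orientation']).apply(np.c_[x,np.ones(len(x))])
def onz(c,uv,z):
    r=rays(c,uv);p=c['position'];return p+r*((z-p[2])/r[:,2])[:,None]
def proj(c,P):
    q=R.from_quat(c['orientation']).inv().apply(np.atleast_2d(P)-c['position']);s=q[:,:2]/q[:,2:]
    s=s*(1+c['k1']*(s**2).sum(1,keepdims=True));return s*c['fx']+[c['cx'],c['cy']]
def dpt(c,u,v):
    r=rays(c,[[u,v]]);return c['position']+r[0]*c['depth'][int(v),int(u)]
E
python3 - <<'E'
import pickle,cv2
c=pickle.load(open('top.pkl','rb'));i=c['img'][110:260,165:315,::-1]
cv2.imwrite('pics/topc.png',cv2.convertScaleAbs(cv2.resize(i,(600,600),interpolation=cv2.INTER_CUBIC),alpha=1.5))
c=pickle.load(open('scene.pkl','rb'));i=c['img'][150:310,240:400,::-1]
cv2.imwrite('pics/scenec.png',cv2.convertScaleAbs(cv2.resize(i,(640,600),interpolation=cv2.INTER_CUBIC),alpha=1.5))
from h import *
c=pickle.load(open('top.pkl','rb'))
for n,u,v in[('sq',199,211),('pl',232,219),('bl',265,226),('lid',245,174),('rearL',206,122),('floor',350,320)]:print(n,dpt(c,u,v).round(4))
E
```

```text
sq [0.5922 0.1977 0.1399]
pl [0.5769 0.1251 0.1404]
bl [0.5644 0.0531 0.1375]
lid [0.6783 0.1012 0.1437]
rearL [0.4226 0.0459 0.9797]
floor [ 0.3617 -0.1603  0.0022]
```

View pics/topc.png

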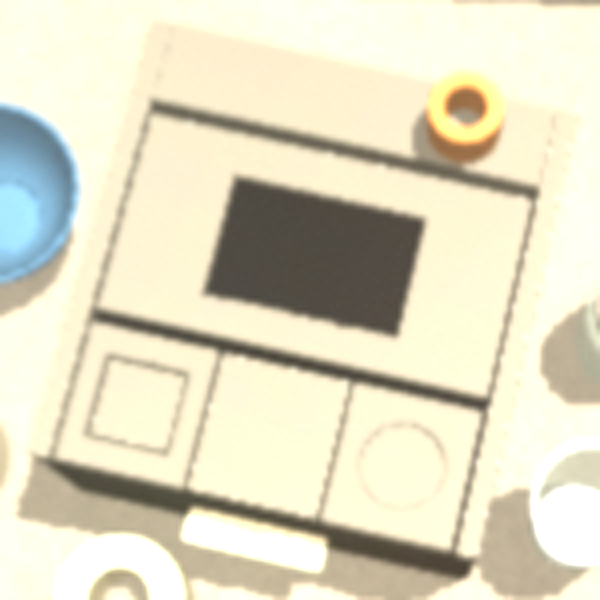

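View pics/scenec.png

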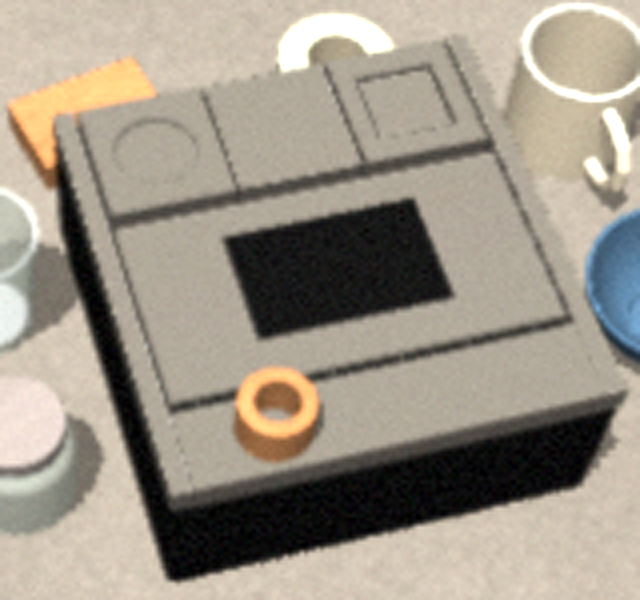

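Run:
```python
import pickle
from h import *
t=pickle.load(open('top.pkl','rb'));s=pickle.load(open('scene.pkl','rb'))
T=lambda a:(np.array(a)+.5)/4-.5+[165,110]
S=lambda a:(np.array(a)+.5)/[4,3.75]-.5+[240,150]
sq=onz(t,T([(108,355),(188,373),(168,454),(88,437)]),.14)
sq2=onz(s,S([(357,75),(432,63),(459,126),(376,139)]),.14)
pl=onz(t,T([(220,351),(350,381),(321,521),(190,490)]),.14)
pl2=onz(s,S([(207,91),(328,67),(363,163),(239,192)]),.14)
ci=onz(t,T([(403,466)]),.14);ci2=onz(s,S([(155,150)]),.14)
for n,q in(('sq',sq),('sq2',sq2),('pl',pl),('pl2',pl2),('ci',ci),('ci2',ci2)):
    print(n,q.mean(0).round(4), np.linalg.norm(np.diff(q,axis=0),axis=1).round(4))
d=sq.mean(0)-ci[0];print(np.linalg.norm(d)); print('yaw of printer',np.degrees(np.arctan2(-d[0],d[1])))
d=sq2.mean(0)-ci2[0];print(np.linalg.norm(d)); print('yaw of printer',np.degrees(np.arctan2(-d[0],d[1])))
st_=np.array([9.92145916e-01,1.25083958e-01,-1.27898631e-04,-6.84911943e-04])
print(R.from_quat(st_).as_matrix().round(3))
for n,u,v,z in[('mug',141,218,.095),('tumbler',313,236,.105),('jar',326,188,.095),('bowl',161,158,.055),('roll',195,260,.055),('stick',259,281,.03),('spool',282,137,.175)]:print(n,onz(t,[[u,v]],z)[0].round(3))
```

```text
sq [0.5928 0.1974 0.14  ] [0.0451 0.0459 0.0445]
sq2 [0.5939 0.2006 0.14  ] [0.0455 0.0492 0.0492]
pl [0.5783 0.1248 0.14  ] [0.0732 0.0784 0.0726]
pl2 [0.581 0.128 0.14 ] [0.073  0.0734 0.0733]
ci [0.5637 0.0523 0.14  ] []
ci2 [0.5637 0.0546 0.14  ] []
0.1479947538932658
yaw of printer -11.334997123782504
0.14907155467783886
yaw of printer -11.659862918468209
[[ 0.969  0.248 -0.   ]
 [ 0.248 -0.969  0.001]
 [-0.    -0.001 -1.   ]]
mug [0.581 0.337 0.095]
tumbler [ 0.551 -0.055  0.105]
jar [ 0.666 -0.086  0.095]
bowl [0.739 0.316 0.055]
roll [0.492 0.215 0.055]
stick [0.449 0.064 0.03 ]
spool [0.755 0.023 0.175]
```

```bash
python3 -m inch '[[0,0,0,0,0,0.07],[0,0,0,0,0,0.07],[0,0,0,0,0,0.074],[0,0,0,0,0,0]]' -1 20
```

```text
time: 0.6
ee_pos: [0.1551, -0.6053, 0.2222]
eef_rot: [0.995, -0.098, -0.0, -0.0]
ft_force: [-0.4, 0.1, 0.4]
width: 0.0548
```

```bash
python3 -m inch '[[0.34,-1,0,0,0,0],[0.34,-1,0,0,0,0],[0.34,-1,0,0,0,0],[0.34,-1,0,0,0,0],[0.34,-1,0,0,0,0]]'; python3 -m inch '[[0.34,-1,0,0,0,0],[0.34,-1,0,0,0,0],[0.34,-1,0,0,0,0],[0.34,-1,0,0,0,0],[0.34,-1,0,0,0,0]]'
```

```text
time: 1.23
ee_pos: [0.2615, -0.4214, 0.2225]
eef_rot: [0.995, -0.096, -0.0, 0.0]
ft_force: [0.7, -0.1, -0.5]
width: 0.0056
time: 1.85
ee_pos: [0.3674, -0.2386, 0.2226]
eef_rot: [0.995, -0.096, 0.0, 0.0]
ft_force: [0.4, -0.9, 0.2]
width: 0.0005
```

```bash
python3 -m inch '[[0.34,-1,0,0,0,0],[0.34,-1,0,0,0,0],[0.34,-1,0,0,0,0],[0.34,-1,0,0,0,0],[0.34,-1,0,0,0,0]]'; python3 -m inch '[[0.34,-1,0,0,0,0],[0.34,-1,0,0,0,0],[0.34,-1,0,0,0,0],[0.34,-0.8,0,0,0,0],[0,0,0,0,0,0]]'
python3 - <<'E'
from bench import *
import cv2
from h import *
s=read_state();print(s['ee_pos'],s['ft_force'])
M=R.from_quat(s['eef_rot']).as_matrix()
for n,p in(('plain',[.579,.126,.15]),('frontrim',None),('sq',[.5933,.1985,.15])):
    if p is None: p=np.array([.5933,.1985,.15])-.031*np.array([.98,-.198,0])
    print(n,p,(M.T@(p-s['ee_pos'])/.04).round(3))
c=camera('top');cv2.imwrite('pics/top1.png',c['img'][:,:,::-1])
c=camera('scene');cv2.imwrite('pics/scene1.png',c['img'][:,:,::-1])
E
```

```text
time: 2.48
ee_pos: [0.4733, -0.056, 0.2226]
eef_rot: [0.995, -0.096, 0.0, 0.0]
ft_force: [0.0, -1.0, -0.5]
width: 0.0005
time: 3.1
ee_pos: [0.5563, 0.0841, 0.2221]
eef_rot: [0.996, -0.095, -0.0, -0.001]
ft_force: [0.5, -0.3, 0.1]
width: 0.0006
[0.55627438 0.0840756  0.22214006] [ 0.49584409 -0.33751481  0.06607898]
plain [0.579, 0.126, 0.15] [ 0.362 -1.134  1.805]
frontrim [0.56292  0.204638 0.15    ] [-0.403 -2.988  1.809]
sq [0.5933, 0.1985, 0.15] [ 0.371 -2.981  1.808]
```

View pics/scene1.png

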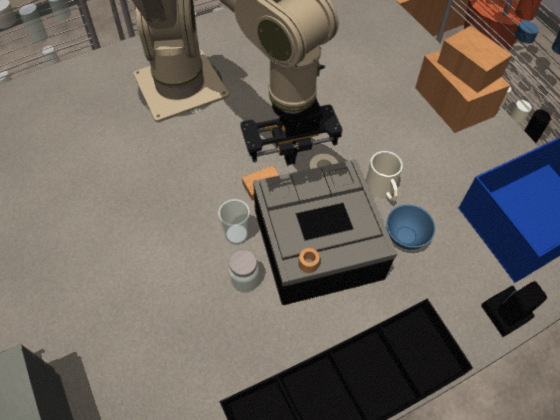

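The scene view shows the shut gripper with its tip near (290,158), in front of the panel. The printer and the loose things haven't moved. I'll go above the plain plate.

```bash
python3 -m inch '[[0.18,-0.56,0.5,0,0,0],[0.18,-0.57,0.5,0,0,0],[0,0,0.5,0,0,0],[0,0,0,0,0,0]]'; python3 -m inch '[[0,0,0.2,0,0,0],[0,0,0,0,0,0]]'
```

```text
time: 3.7
ee_pos: [0.5779, 0.1208, 0.161]
eef_rot: [0.995, -0.099, -0.001, 0.001]
ft_force: [0.1, -1.4, -0.2]
width: 0.0007
time: 3.95
ee_pos: [0.5789, 0.1219, 0.1546]
eef_rot: [0.995, -0.099, 0.0, 0.0]
ft_force: [-0.3, -1.2, -0.4]
width: 0.0009
```

```bash
python3 -m inch '[[0,0,0.15,0,0,0],[0,0,0.1,0,0,0],[0,0,0,0,0,0]]'; for i in 1; do python3 -m inch '[[0,0,0.04,0,0,0],[0,0,0,0,0,0]]'; done; python3 -m inch '[[0,0,0.04,0,0,0],[0,0,0,0,0,0]]'
```

```text
time: 4.32
ee_pos: [0.5788, 0.1227, 0.1442]
eef_rot: [0.995, -0.098, -0.0, 0.0]
ft_force: [0.5, -0.1, 0.6]
width: 0.0004
time: 4.58
ee_pos: [0.579, 0.1228, 0.1429]
eef_rot: [0.995, -0.098, -0.0, 0.0]
ft_force: [-0.5, 0.9, 0.2]
width: 0.0005
time: 4.82
ee_pos: [0.5789, 0.1227, 0.1412]
eef_rot: [0.995, -0.099, -0.0, 0.0]
ft_force: [-0.1, -0.9, 0.2]
width: 0.0002
```

```bash
python3 -m inch '[[0,0,0.04,0,0,0],[0,0,0,0,0,0]]';  python3 -m inch '[[0,0,0.03,0,0,0],[0,0,0,0,0,0]]'
```

```text
time: 5.08
ee_pos: [0.5791, 0.1228, 0.1405]
eef_rot: [0.995, -0.099, 0.0, 0.0]
ft_force: [-2.2, -1.1, 8.3]
width: 0.0004
time: 5.32
ee_pos: [0.5791, 0.1228, 0.1405]
eef_rot: [0.995, -0.099, 0.001, 0.0]
ft_force: [-6.7, -1.9, 17.5]
width: 0.0004
```

Contact with the plain plate came at z = 0.1405, rising to 17 N. I'll lift and go above the frame's front rim.

```bash
python3 -m inch '[[0,0,-0.5,0,0,0],[-0.4,-0.96,0,0,0,0],[-0.4,-0.97,0,0,0,0],[0,0,0,0,0,0],[0,0,0,0,0,0]]'
python3 - <<'E'
from bench import *
import cv2,pickle
from h import *
s=read_state();print(s['ee_pos'],s['ft_force'])
M=R.from_quat(s['eef_rot']).as_matrix()
p=np.array([.5933,.1985,.15]);print((M.T@(p-s['ee_pos'])))
c=camera('scene');i=c['img'][120:260,240:420,::-1]
cv2.imwrite('pics/scene2.png',cv2.convertScaleAbs(cv2.resize(i,(720,560)),alpha=1.5))
E
```

```text
time: 5.95
ee_pos: [0.5631, 0.2042, 0.1589]
eef_rot: [0.995, -0.099, 0.0, 0.0]
ft_force: [-0.2, -0.6, 0.0]
width: 0.0006
[0.56314317 0.20419585 0.15892617] [-0.2081667  -0.62301021  0.03598196]
[ 0.03068265 -0.00033998  0.00894499]
```

View pics/scene2.png

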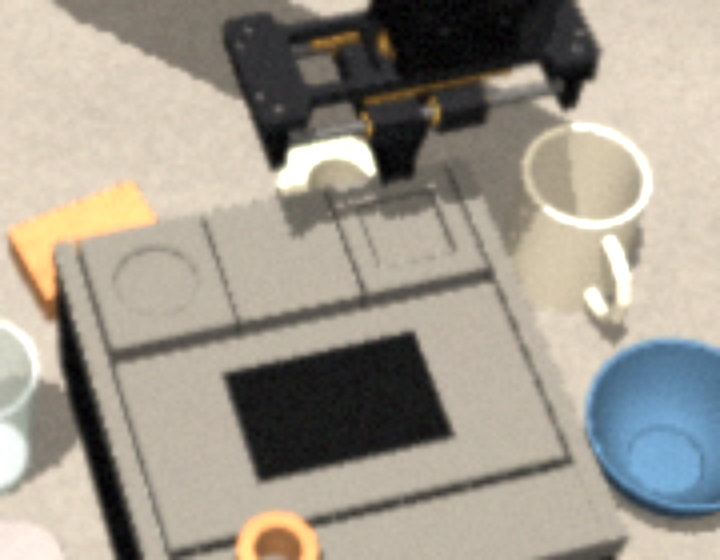

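The fingertip at crop pixel (397,178) is over the front rim of the square-recess plate, and the mug is clear. I'll lower it gently.

```bash
python3 -m inch '[[0,0,0.2,0,0,0],[0,0,0.2,0,0,0],[0,0,0,0,0,0]]'; python3 -m inch '[[0,0,0.04,0,0,0],[0,0,0,0,0,0]]'; python3 -m inch '[[0,0,0.04,0,0,0],[0,0,0,0,0,0]]'
```

```text
time: 6.38
ee_pos: [0.5624, 0.2041, 0.1415]
eef_rot: [0.995, -0.099, -0.001, 0.0]
ft_force: [1.0, 0.0, -0.1]
width: 0.0003
time: 6.62
ee_pos: [0.5628, 0.2047, 0.141]
eef_rot: [0.995, -0.099, 0.0, 0.0]
ft_force: [-0.1, -0.1, 0.2]
width: 0.0005
time: 6.88
ee_pos: [0.5629, 0.2048, 0.1405]
eef_rot: [0.995, -0.099, 0.0, 0.0]
ft_force: [-3.8, -1.2, 9.1]
width: 0.0007
```

The frame touched at the same height, 0.1405, with 9 N. Next is the push plate.

```bash
python3 -m inch '[[0,0,-0.3,0,0,0],[0.4,0,0,0,0,0],[0.36,0,0,0,0,0],[0,0,0,0,0,0],[0,0,0,0,0,0]]'; python3 -m inch '[[0,0,0.12,0,0,0],[0,0,0.1,0,0,0],[0,0,0,0,0,0]]'; python3 -m inch '[[0,0,0.04,0,0,0],[0,0,0,0,0,0]]'
```

```text
time: 7.5
ee_pos: [0.5922, 0.199, 0.1508]
eef_rot: [0.995, -0.098, -0.001, -0.0]
ft_force: [0.3, 0.1, -0.1]
width: 0.0006
time: 7.88
ee_pos: [0.5922, 0.1986, 0.142]
eef_rot: [0.995, -0.098, -0.0, 0.0]
ft_force: [0.1, 0.9, -0.1]
width: 0.0006
time: 8.12
ee_pos: [0.5925, 0.1987, 0.1409]
eef_rot: [0.995, -0.099, -0.0, 0.0]
ft_force: [0.7, 0.0, 0.0]
width: 0.0006
```

```bash
python3 -m inch '[[0,0,0.04,0,0,0],[0,0,0,0,0,0]]'; python3 -m inch '[[0,0,0.04,0,0,0],[0,0,0,0,0,0]]'
```

```text
time: 8.38
ee_pos: [0.5925, 0.1987, 0.1392]
eef_rot: [0.995, -0.099, -0.0, 0.0]
ft_force: [1.0, 0.4, -0.1]
width: 0.0006
time: 8.62
ee_pos: [0.5927, 0.1988, 0.1378]
eef_rot: [0.995, -0.099, 0.0, -0.0]
ft_force: [0.8, -0.3, 0.8]
width: 0.0007
```

The tip is inside the opening, below the frame's face. I'll press.

```bash
python3 -m inch '[[0,0,0.06,0,0,0],[0,0,0,0,0,0]]'; python3 -m inch '[[0,0,0.04,0,0,0],[0,0,0,0,0,0]]'; python3 -m inch '[[0,0,0.03,0,0,0],[0,0,0,0,0,0]]';python3 -m inch '[[0,0,0.02,0,0,0],[0,0,0,0,0,0]]'
python3 - <<'E'
from bench import *
import cv2
c=camera('scene');i=c['img'][120:260,240:420,::-1]
cv2.imwrite('pics/scene3.png',cv2.convertScaleAbs(cv2.resize(i,(720,560)),alpha=1.5))
E
```

```text
time: 8.88
ee_pos: [0.5927, 0.1988, 0.1354]
eef_rot: [0.995, -0.099, 0.0, -0.0]
ft_force: [-0.1, -0.5, 2.5]
width: 0.0005
time: 9.12
ee_pos: [0.5927, 0.1988, 0.1338]
eef_rot: [0.995, -0.099, 0.0, -0.0]
ft_force: [-0.2, -0.4, 3.7]
width: 0.0002
time: 9.38
ee_pos: [0.5927, 0.1988, 0.1326]
eef_rot: [0.995, -0.099, 0.0, -0.0]
ft_force: [0.6, 0.5, 4.4]
width: 0.0004
time: 9.62
ee_pos: [0.5927, 0.1988, 0.1318]
eef_rot: [0.995, -0.099, 0.0, -0.0]
ft_force: [1.0, -0.0, 3.7]
width: 0.0007
```

View pics/scene3.png

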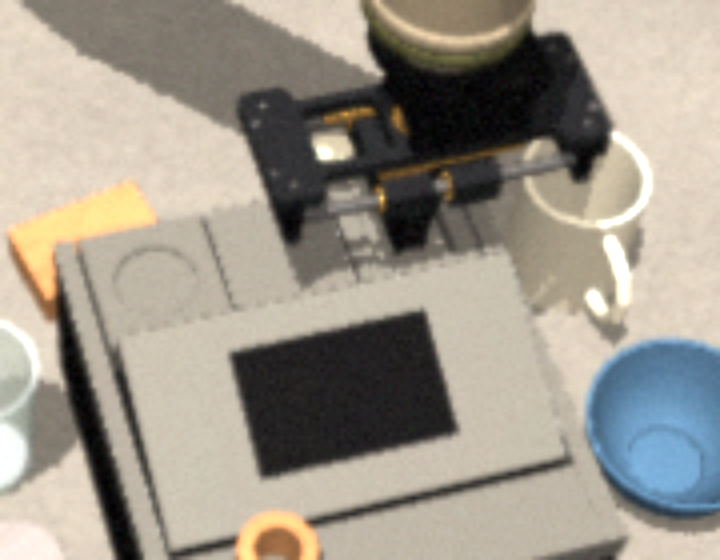

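The lid is rising: its front edge has moved up over the panel, around crop pixel (330,290). I'll move straight up and then away to the front.

```bash
python3 -m inch '[[0,0,-0.5,0,0,0],[0,0,-1,0,0,0],[0,0,-1,0,0,0],[-0.5,0,-1,0,0,0],[-1,0,-0.5,0,0,0]]';python3 -m inch '[[-1,0.5,0,0,0,0],[-1,0.5,0,0,0,0],[-1,0.5,0,0,0,0],[0,0.5,0,0,0,0],[0,0,0,0,0,0]]'; python3 -m inch '[[0,0,0,0,0,0],[0,0,0,0,0,0],[0,0,0,0,0,0],[0,0,0,0,0,0],[0,0,0,0,0,0]]'; python3 -m inch '[[0,0,0,0,0,0],[0,0,0,0,0,0],[0,0,0,0,0,0],[0,0,0,0,0,0],[0,0,0,0,0,0]]'
python3 - <<'E'
from bench import *
import cv2,pickle
from h import *
for n in('top','scene'):
    c=camera(n);cv2.imwrite(f'pics/{n}4.png',c['img'][:,:,::-1]);pickle.dump(c,open(n+'4.pkl','wb'))
    o=pickle.load(open(n+'.pkl','rb'))
    q=np.array([.586,.1,.14])+.046*np.array([.98,-.198,0])
    # lid tilt from depth: points along lid centreline
    O=np.array([.579,.127,0])+.09*np.array([.98,-.198,0])
    for x in(-.035,-.03,-.02,0.06):
        P=O+[x*.98,-x*.198,.14+.34*max(0,.076-x)]+.07*np.array([.198,.98,0])
        u=proj(c,P)[0];print(n,x,dpt(c,*u).round(4),dpt(o,*u).round(4))
    d=np.abs(c['img'].astype(int)-o['img']).max(2);cv2.imwrite(f'pics/{n}diff.png',cv2.convertScaleAbs(d,alpha=3))
E
```

```text
time: 10.3
ee_pos: [0.5339, 0.2106, 0.2945]
eef_rot: [0.995, -0.099, 0.001, -0.001]
ft_force: [0.2, -0.2, 1.1]
width: 0.0003
time: 10.92
ee_pos: [0.4001, 0.1547, 0.2926]
eef_rot: [0.995, -0.1, 0.001, 0.001]
ft_force: [0.5, -0.4, 0.0]
width: 0.0002
time: 11.55
ee_pos: [0.4004, 0.1557, 0.2917]
eef_rot: [0.995, -0.098, -0.0, -0.0]
ft_force: [-0.6, 0.9, 0.6]
width: 0.0005
time: 12.18
ee_pos: [0.4003, 0.1556, 0.2917]
eef_rot: [0.995, -0.099, -0.0, 0.0]
ft_force: [0.4, -0.1, 0.3]
width: 0.0006
top -0.035 [0.6475 0.1852 0.175 ] [0.6581 0.1917 0.1373]
top -0.03 [0.651  0.1833 0.1783] [0.6626 0.1903 0.1376]
top -0.02 [0.6604 0.1812 0.1761] [0.6702 0.1867 0.1431]
top 0.06 [0.7393 0.1657 0.147 ] [0.7413 0.1664 0.1417]
scene -0.035 [0.6267 0.202  0.1408] [0.6258 0.2028 0.1392]
scene -0.03 [0.6512 0.1841 0.1751] [0.6321 0.2007 0.1397]
scene -0.02 [0.663  0.1804 0.1756] [0.6444 0.1968 0.1401]
scene 0.06 [0.7406 0.1652 0.1472] [0.7359 0.1699 0.1362]
```

View pics/scene4.png

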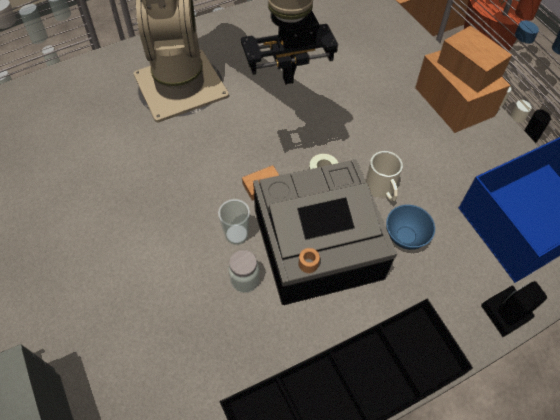

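View pics/scenediff.png

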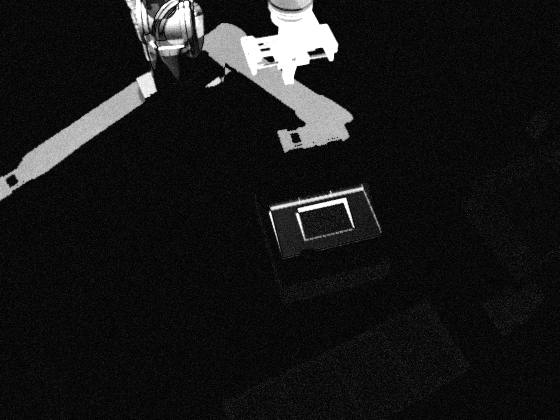

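The scene view shows the lid ajar, with its edge at about (320,190). The difference image shows changes only at the lid, the arm and its shadow, so no loose thing moved. Depth puts the lid about 35 mm up at 0.1 m from its hinge, or about 0.34 rad. I'll hand it in.

```bash
python3 -c "
from bench import *
print(read_state()['time'],close_job())"
```

```text
the job is handed in; nothing more can be done
12.275 None
```

The lid opened by its catch and I handed the job in at 12.3 s. `close_job` gives no verdict, so what follows rests on my own readings.

- **Plain plate:** I touched it with shut fingers in the middle of the panel. Contact came at z = 0.1405, with up to 17.5 N.
- **Frame:** I touched the front rim of the square recess at the same height, with about 9 N.
- **Push plate:** I pressed it down to z = 0.132, about 6 mm, with about 4 N. The lid began to rise, and I moved up and away to the front.

**Last checks:**
- **Lid:** Depth from both cameras puts it about 35 mm up at 0.1 m from its hinge, or about 0.34 rad. I took it to be at rest because more than 2 s had passed since release; I did not compare two pictures.
- **Loose things:** Before and after pictures from the scene camera differ only at the lid, the arm and the arm's shadow.
- **Robot:** It stands clear, with a contact force of about 0.
- **Push plate return:** I did not measure this directly. The difference image shows no change at the recess.

The two cameras disagreed by about 3 mm on the panel's position, which was well inside the margins. No check failed.

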